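# Dock the matching finned chill insert in the cooling base

### The arm

A 7-joint arm with a two-finger parallel gripper is mounted at the origin on the work surface; the furniture and walls round the work are solid. World frame = base frame: x ahead of the robot, y to its left, z up, the work surface at z = 0. Lengths are in m, angles in rad, forces in N, time in s.
With the tool pointing down it reaches from about 0.4 to 0.85 m from the base axis. Payload 10.4 kg.
Tool frame: the origin (TCP) lies at the centre of the arm's flange, where the gripper is bolted on; the fingertips stand 173 mm ahead of it and the grasp point (between the pads) lies 155 mm ahead of it; z points along the fingers, y is the line along which they close (so a half turn about z gives the same grasp; the last joint's range is limited). The gripper opens to 85 mm and grips with 20 to 120 N. Pads are 22 mm wide; open, the fingers measure 114 mm over their backs; the gripper's body (76 mm by 85 mm) begins 54 mm behind the grasp point. The pads swing forward as they close: fully open they stand 13 mm farther back than shut.
Start: joints at [-1.271, 0.332, -0.065, 1.46, 0.022, 1.35, -0.088], TCP at [0.198, 0.593, 0.405] pointing down, gripper open.
Joint ranges: [-2.6, 2.6], [-0.5, 2.12], [-1.47, 1.34], [0.16, 2.42], [-1.27, 4.41], [0.06, 2.06], [-2.6, 2.6]. Speed limits (rad/s): [2.22, 2.22, 2.79, 2.79, 3.14, 3.14, 3.14].

### API

Orientations are given as a unit quaternion [x, y, z, w].
In Python, from workcell import manip, viewer, finder gives the robot as it stands.
- The arm moves only by the tool arm_command, never from a script. Its argument "plan" is a list of rows, each an object with "dp": the shift along the tool's x, y, z in mm, a list of three; "spin": the turn about the tool's z in rad. A call has 1 to 5 rows; each row shifts and turns the commanded pose from where the row before left it, along the tool's axes as they then stand; what a row does not reach is not made up. A row lasts 1/10 s, in which the tool goes at most 50 mm and 8.59 degrees, less where a joint would pass 70% of its speed; a pose out of reach is approached as far as the arm can. A call is refused whole if a number of a shift passes 50 or a number of a turn 0.15, either way. A call with a gripper value outside its range is refused whole. "grip" is the closure, from -1 (fully open) to 1 (shut), set as the call begins (left out, the last holds). The fingers move at their own pace and stop on an object; "newtons" is the grip in N (left out, the last holds). Time passes only in rows, so rows that do not move let the fingers close. It gives the time, the measured TCP pose, the force, the opening and the grip force at its end, in the units of the state.
- manip.get_obs(): the state, without advancing time (a new reading comes with each control period).
- viewer.camera(name): name is "scene" or "side" or "wrist"; returns the picture (420x560x3 uint8, blue, green, red); there is no depth.
- viewer.camera_params(name): a dict with "vertical_fov" (degrees; the focal length in pixels is half the picture's height over the tangent of half this angle, whatever the lens; pixels are square), "cx", "cy" (the principal point, pixels), "R" (3x3) and "t" (3): a world point X has camera coordinates R X + t; the wrist camera has in their place "T_tool_cam" (4x4, takes a point from camera to tool coordinates, whose origin is the TCP and whose axes are the flange's). Camera axes: x right, y down, z forward; pixel columns grow to the right and rows downward; lengths in m; the calibration is good to about 2 mm. A picture is of the moment at which its call begins: read the wrist's pose just before it. camera_params takes no time and is no camera call.
- manip.hand_in(): hands the job in; it is judged then, once.
Trained networks look in the newest picture that a camera, given by its name, has taken for a name from the list of things; names that differ only in an ending like _2 or _b are one class to them, and where a whole thing is asked for, a point or a joint stands for the part that bears it (a point fixed in the world has none). Each returns a list of dicts, best first, with "score" (0 to 1); they miss things now and then, are a little off and sometimes report something else, mostly with a low value. They report only what shows in the picture. A call takes as long as a camera call. They do not tell look-alikes from the thing itself.
- finder.find_in(camera, thing): "position" ([x, y, z] in m, in world coordinates, good to about 4 mm: the middle of the surface that is visible of it).
The state is a dict: "clock": time; "joint_pos": joint angles; "joint_velocities": joint speeds; "tau": joint torques, N m; "position": TCP position; "ee_rot": TCP orientation; "ft_force": force on the tool from outside, world axes, zero at the start; "torque": the same for the moment, N m; "grip_width": opening from 0.0 (shut) to 1.0 (fully open); "grasp_force": force on a finger pad.
Only numpy, scipy, OpenCV 4.12 (cv2) and the standard library are available. Lean on these libraries where they do the work, as an engineer would, in place of code of your own. Each camera call takes 0.05 s, during which the arm holds its last target. There are 200 camera calls.

### The job

Pick up the chill insert with the blue handle, whose three widely spaced fins match the cooling base, and lower it onto the base so that its fins slide down between the base's upright fins, fully home and centred, with the fins of both parallel. Keep hold of it until its fins are well down between the others (do not drop it in), then let go. Leave the closely finned insert with the orange handle where it stands.

Things in the scene. Friction and masses are not known exactly. Their poses are not given: they have to be found in the camera images.
- cooler: Cooling base, fixed: dark grey housing 100 (x) x 124 (y) mm, aluminium top face 24 mm above the worktop. On it four upright fins along its x, 80 long, 6 thick, at y = -48, -16, 16, 48 mm, rounded tips at height 52 mm; so three gaps 26 mm wide, centred at y = -32, 0, 32. Origin: centre of the underside on the worktop, z up. Yaw within 0.5 rad.
- coarse_insert: Loose, 0.2 kg: plate 74 (x) x 78 (y) mm, top at z 36, on three fins along x, 70 long, 6 thick, 30 deep, at y = -32, 0, 32; stands on the fin tips. Blue rib handle on top: 50 (x) x 16 (y) mm, z 36 to 74; grip its 16 mm from above at z 60, fingertips above the plate. Origin: centre, at fin tip level; z up. Same after a half turn. Home: origin 24 mm above the base's. Yaw within 0.5 rad.
- fine_insert: The wrong insert, loose, to be left alone: the same plate, size and handle shape, but the handle is orange and it has nine fins 4 mm thick, 9 mm apart, which cannot go between the base's fins. Origin and axes as for the blue-handled one.
There are look-alikes about, which are no part of the job. Leave any yellow look-alike of the coarse_insert alone. What is shaped like the cooler but purple is not meant.

How it is judged:
By the outcome, as a careful person would: the job done as asked, in the order asked, and still so for the second after the job is handed in, with the robot touching nothing.
It also fails if it takes over 34 s, if anything falls off the work surface, if the arm or the gripper's body presses on something with over 40 N, if the wrist force passes 120 N, or if a joint passes its speed limit or range.

## Working session

There is one attempt and no reset: what is moved stays moved. The work goes in short steps, Python scripts to look and compute and a tool call to move; the robot and the scene stay as the last step left them, time stands still between calls to the robot, and variables do not carry over. Pictures are saved under pics/ and viewed, at most 10 in all, crops included, and the job is handed in when it is done.

Besides the shell and the picture viewer there is one more tool, called after "Request:" as a command line: name --argument value ..., lists and objects as JSON in quotes. arm_command: Moves the arm, as the interface text tells. Its arguments: {"type":"object","properties":{"plan":{"type":"array","items":{"type":"object","properties":{"dp":{"type":"array","items":{"type":"number"}},"spin":{"type":"number"}}}},"grip":{"type":"number"},"newtons":{"type":"number"}},"required":["plan"]}

```bash
mkdir -p pics; ls
python3 - <<'E'
from workcell import manip, viewer, finder
import cv2,numpy as np
o=manip.get_obs();print(o['clock'],o['position'],o['ee_rot'],o['grip_width'])
a=viewer.camera('scene');b=viewer.camera('side')
cv2.imwrite('pics/scene.png',a);cv2.imwrite('pics/side.png',b)
for c in('scene','side'):
  for t in('cooler','coarse_insert','fine_insert'):
    print(c,t,[(np.round(d['position'],3).tolist(),round(d['score'],2)) for d in finder.find_in(c,t)])
for c in('scene','side','wrist'):print(viewer.camera_params(c))
E
```

```text
pics
0.0 [0.19822232 0.59259997 0.40391523] [ 1.60689577e-01  9.87004739e-01 -7.04755606e-04 -9.34093686e-05] 1.0020894738336936
scene cooler [([0.342, -0.098, 0.027], 0.82), ([0.494, 0.013, 0.031], 0.71)]
scene coarse_insert [([0.313, 0.239, 0.038], 0.71)]
scene fine_insert [([0.491, -0.206, 0.035], 0.69)]
side cooler [([0.34, -0.103, 0.03], 0.72), ([0.487, 0.013, 0.032], 0.64)]
side coarse_insert [([0.457, 0.241, 0.038], 0.8), ([0.31, 0.237, 0.033], 0.58), ([0.49, -0.204, 0.035], 0.22)]
side fine_insert [([0.487, -0.207, 0.034], 0.58)]
{'vertical_fov': 50.28199130687374, 'cx': 282.0784672029112, 'cy': 209.05909297608295, 'R': array([[ 0.89132396, -0.45324053, -0.01070604],
       [-0.31393317, -0.59998651, -0.73584112],
       [ 0.32708954,  0.6592338 , -0.67706959]]), 't': array([-0.36563516,  0.19360576,  0.99621263])}
{'vertical_fov': 48.629466966402674, 'cx': 275.721838790881, 'cy': 204.108235595061, 'R': array([[ 0.83028764, -0.55726024,  0.00913571],
       [-0.31217852, -0.4785832 , -0.82067209],
       [ 0.46170013,  0.67854192, -0.5713264 ]]), 't': array([-0.35029625,  0.1738936 ,  0.91859052])}
{'vertical_fov': 70.16654245726262, 'cx': 279.539160915588, 'cy': 208.34513725784203, 'T_tool_cam': array([[ 2.14128535e-04, -9.62972063e-01, -2.69601113e-01,
         6.84791290e-02],
       [ 9.99999764e-01,  3.02796333e-05,  6.86087835e-04,
         7.97334844e-04],
       [-6.52519995e-04, -2.69601196e-01,  9.62971842e-01,
         3.16120127e-02],
       [ 0.00000000e+00,  0.00000000e+00,  0.00000000e+00,
         1.00000000e+00]])}
```

View pics/scene.png

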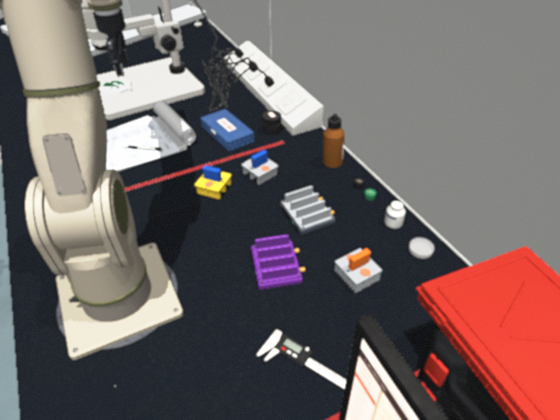

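View pics/side.png

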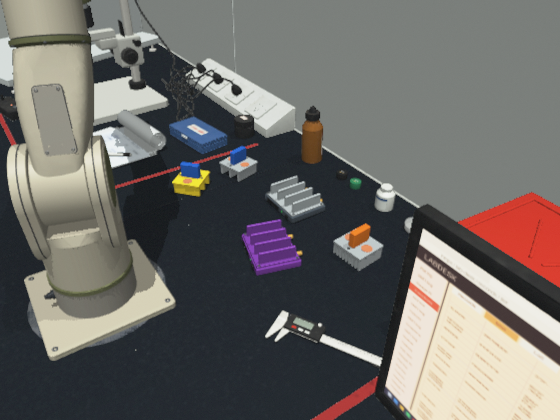

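The scene picture shows these candidates:
- **Blue handle, silver plate:** (260,167), at about (0.457, 0.241). This is the target.
- **Blue handle, yellow plate:** (213,181). Look-alike.
- **Orange handle:** (358,268). The fine insert.
- **Grey base:** (306,208), at about (0.49, 0.013). This is the cooler.
- **Purple base:** (276,260). Look-alike.

I'll move the wrist camera between the insert and the cooler.

Request:
arm_command --plan '[{"dp":[-37,-32,0]},{"dp":[-37,-32,0]},{"dp":[-37,-32,0]},{"dp":[-37,-32,0]},{"dp":[-37,-32,0]}]' --grip -1

```text
invalid input at $.plan[0]: expected keys dp, spin
```

Request:
arm_command --plan '[{"dp":[-37,-32,0]},{"dp":[-37,-32,0]},{"dp":[-37,-32,0]},{"dp":[-37,-32,0]},{"dp":[-37,-32,0]}]'

```text
invalid input at $.plan[0]: expected keys dp, spin
```

Request:
arm_command --plan '[{"dp":[-37,-32,0]},{"dp":[0,0,0]},{"dp":[0,0,0]}]'

```text
invalid input at $.plan[0]: expected keys dp, spin
```

```bash
cat > h.py <<'E'
from workcell import manip, viewer, finder
import cv2,numpy as np
from scipy.spatial.transform import Rotation as Rot
def shot(fn):
  o=manip.get_obs(); im=viewer.camera('wrist'); cv2.imwrite(fn,im)
  p=viewer.camera_params('wrist'); T=np.eye(4);T[:3,:3]=Rot.from_quat(o['ee_rot']).as_matrix();T[:3,3]=o['position']
  W=T@p['T_tool_cam']; f=210/np.tan(np.radians(p['vertical_fov']/2))
  return o,im,W,f,p['cx'],p['cy']
def ray(uv,z,W,f,cx,cy):
  uv=np.atleast_2d(uv).astype(float); d=np.c_[(uv-[cx,cy])/f,np.ones(len(uv))]@W[:3,:3].T
  return W[:3,3]+d*((z-W[2,3])/d[:,2])[:,None]
def proj(X,W,f,cx,cy):
  c=(np.atleast_2d(X)-W[:3,3])@W[:3,:3]; return c[:,:2]/c[:,2:]*f+[cx,cy]
E
python3 - <<'E'
from h import *
o,im,*C=shot('pics/w1.png')
print(o['clock'],o['position'],o['ee_rot'],o['ft_force'])
for t in('cooler','coarse_insert'):
  for d in finder.find_in('wrist',t): print(t,np.round(d['position'],3),round(d['score'],2),proj(d['position'],*C).round())
E
```

```text
0.4 [0.19822228 0.5927336  0.40462004] [ 1.60666563e-01  9.87008740e-01 -5.83948601e-05 -1.50029492e-05] [-0.18221261 -0.77391549  0.57444607]
coarse_insert [0.434 0.25  0.034] 0.56 [[107. 411.]]
```

View pics/w1.png

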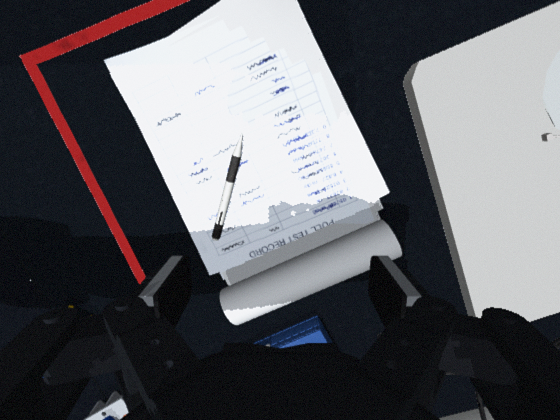

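The moves were refused because "spin" is required. That picture only shows papers from the start pose. I'll resend the moves.

Request:
arm_command --plan '[{"dp":[-39,-28,0],"spin":0},{"dp":[-39,-28,0],"spin":0},{"dp":[-39,-28,0],"spin":0},{"dp":[-39,-28,0],"spin":0},{"dp":[-39,-28,0],"spin":0}]' --grip -1

```text
clock: 1.05
position: [0.3396, 0.3963, 0.405]
ee_rot: [0.161, 0.987, 0.0, 0.0]
ft_force: [1.9, 0.9, 0.3]
grip_width: 1.001
grasp_force: 0.0
```

Request:
arm_command --plan '[{"dp":[-39,-28,0],"spin":0},{"dp":[-39,-28,0],"spin":0},{"dp":[-39,-28,0],"spin":0},{"dp":[-39,-28,0],"spin":0},{"dp":[-39,-28,0],"spin":0}]'

```text
clock: 1.55
position: [0.4801, 0.2017, 0.4051]
ee_rot: [0.161, 0.987, 0.0, 0.0]
ft_force: [0.8, 0.9, -0.4]
grip_width: 1.0
grasp_force: 0.0
```

Request:
arm_command --plan '[{"dp":[-39,-28,0],"spin":0},{"dp":[-39,-28,0],"spin":0},{"dp":[0,0,0],"spin":0},{"dp":[0,0,0],"spin":0}]'

```text
clock: 1.95
position: [0.5359, 0.1246, 0.4046]
ee_rot: [0.162, 0.987, -0.0, -0.0]
ft_force: [0.5, 0.7, -1.0]
grip_width: 1.001
grasp_force: 0.0
```

Run:
```python
from h import *
o,im,*C=shot('pics/w2.png')
print(o['clock'],o['position'],o['ee_rot'],o['ft_force'])
for t in('cooler','coarse_insert'):
  for d in finder.find_in('wrist',t): print(t,np.round(d['position'],3),round(d['score'],2),proj(d['position'],*C).round())
```

```text
1.95 [0.53587404 0.12462069 0.40461836] [ 1.61933874e-01  9.86801609e-01 -2.09252992e-05 -6.22474922e-05] [ 0.4541696   0.65791225 -1.00352953]
cooler [0.495 0.04  0.025] 0.65 [[199. 175.]]
cooler [ 0.355 -0.064  0.023] 0.57 [[62. 84.]]
coarse_insert [0.462 0.244 0.035] 0.72 [[364.  85.]]
```

View pics/w2.png

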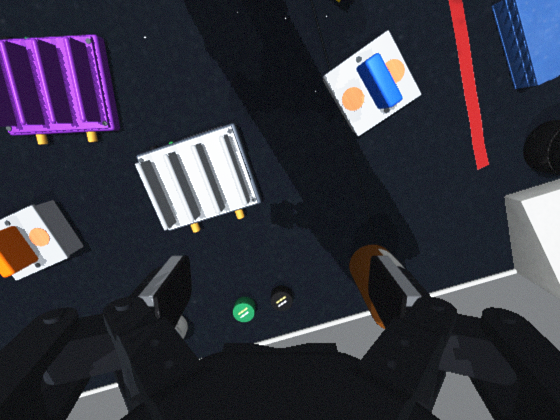

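The picture shows the blue-handled silver insert at (375,85) and the silver cooler at (198,178). The purple base is at (60,85) and the orange insert at (25,240). Next I'll fit both poses by silhouette.

```bash
cat >> h.py <<'E'
from scipy.optimize import minimize
def box(x,y,z0,z1,lx,ly,oy=0):
  return np.array([[x+a*lx/2,oy+y+b*ly/2,z] for a in(-1,1) for b in(-1,1) for z in(z0,z1)])
INS=box(0,0,.030,.036,.074,.078)
COOL=np.r_[box(0,0,.016,.024,.100,.124),box(0,0,.05,.052,.08,.102)]
def world(q,P):
  c,s=np.cos(q[2]),np.sin(q[2]); return np.c_[P[:,0]*c-P[:,1]*s+q[0],P[:,0]*s+P[:,1]*c+q[1],P[:,2]]
def hullmask(P,q,C,shape,S=8):
  m=np.zeros(shape,np.uint8); h=cv2.convexHull(proj(world(q,P),*C).astype(np.float32))
  cv2.fillConvexPoly(m,np.round(h*S).astype(np.int32),255,shift=3); return m
def fit(mask,P,q0,C):
  M=mask.astype(float)
  def cost(q):
    m=cv2.GaussianBlur(hullmask(P,q,C,mask.shape),(0,0),1.5).astype(float); return ((m-B)**2).sum()/255**2
  B=cv2.GaussianBlur(mask,(0,0),1.5).astype(float)
  best=None
  for y in (-.3,0,.3):
    r=minimize(cost,[q0[0],q0[1],y],method='Nelder-Mead',options=dict(initial_simplex=np.array([[q0[0],q0[1],y],[q0[0]+.01,q0[1],y],[q0[0],q0[1]+.01,y],[q0[0],q0[1],y+.15]]),xatol=1e-5,fatol=1e-3))
    if best is None or r.fun<best.fun: best=r
  return best.x,best.fun
def comp(bw,uv):
  n,l,s,c=cv2.connectedComponentsWithStats(bw.astype(np.uint8)); 
  k=min((i for i in range(1,n) if s[i,4]>200),key=lambda i:np.hypot(*(c[i]-uv)))
  m=np.zeros(bw.shape,np.uint8); h=cv2.convexHull(np.argwhere(l==k)[:,::-1].astype(np.int32)); cv2.fillConvexPoly(m,h,255); return m
E
python3 - <<'E'
from h import *
o=manip.get_obs()
im=cv2.imread('pics/w2.png'); p=viewer.camera_params('wrist')
T=np.eye(4);T[:3,:3]=Rot.from_quat([0.161933874,.986801609,-2.1e-5,-6.2e-5]).as_matrix();T[:3,3]=[0.53587404,0.12462069,0.40461836]
C=(T@p['T_tool_cam'],210/np.tan(np.radians(p['vertical_fov']/2)),p['cx'],p['cy'])
hsv=cv2.cvtColor(im,cv2.COLOR_BGR2HSV)
white=(hsv[...,1]<60)&(hsv[...,2]>110)
white=cv2.morphologyEx(white.astype(np.uint8),cv2.MORPH_OPEN,np.ones((2,2)))
ov=im.copy()
for n,P,q0,uv in(('ins',INS,(.46,.244),(372,84)),('cool',COOL,(.49,.03),(198,178))):
  m=comp(white,uv); q,f=fit(m,P,q0,C); print(n,q.round(4),f,(m>0).sum())
  for mm,col in((m,(0,255,0)),(hullmask(P,q,C,m.shape),(0,0,255))):
    cv2.drawContours(ov,cv2.findContours(mm,0,1)[0],-1,col,1)
blue=(abs(hsv[...,0].astype(int)-110)<15)&(hsv[...,1]>130)
m=comp(blue,(380,82)); g=ray(np.argwhere(m>0)[:,::-1],.06,*C)[:,:2].astype(np.float32); print(cv2.minAreaRect(g*1000))
cv2.imwrite('pics/ov2.png',cv2.resize(ov[20:240,110:450],None,fx=2.3,fy=2.3))
E
```

```text
ins [0.4655 0.2538 0.2689] 10.897731641676279 5751
cool [ 0.5018  0.0363 -0.0192] 160.79766243752402 8656
((465.44293212890625, 252.00267028808594), (51.61671447753906, 25.715293884277344), 15.359886169433594)
```

View pics/ov2.png

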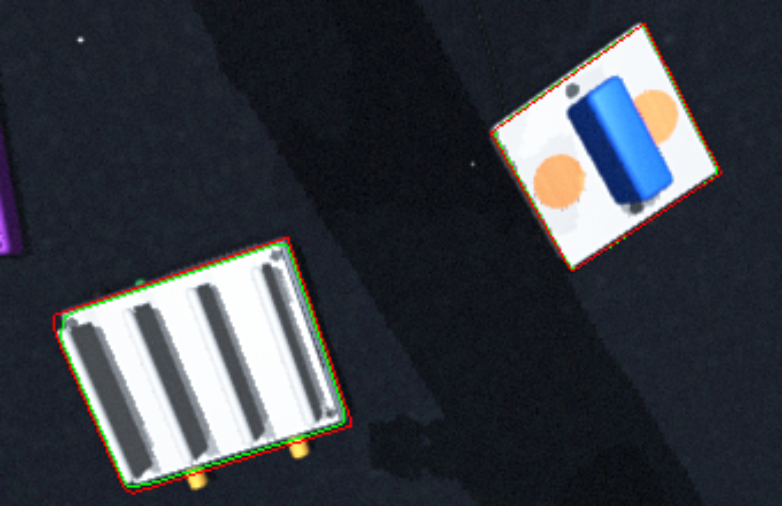

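The overlay matches the insert very well, and the cooler to within a few mm. I'll cross-check it against the fixed cameras.

Run:
```python
from h import *
out=[]
for n,u0,v0,u1,v1 in(('scene',180,130,350,250),('side',170,130,340,250)):
  im=cv2.imread(f'pics/{n}.png');p=viewer.camera_params(n)
  W=np.eye(4);W[:3,:3]=p['R'].T;W[:3,3]=-p['R'].T@p['t'];C=(W,210/np.tan(np.radians(p['vertical_fov']/2)),p['cx'],p['cy'])
  print(n,W[:3,3].round(3))
  c=cv2.resize(im[v0:v1,u0:u1],None,fx=4.5,fy=4.5,interpolation=cv2.INTER_CUBIC)
  def L(q,P,col):
    pts=(proj(world(q,np.array(P)),*C)-[u0,v0]+.5)*4.5
    cv2.polylines(c,[np.round(pts).astype(np.int32)],True,col,1)
  sq=lambda lx,ly,z,oy=0:[[-lx/2,oy-ly/2,z],[lx/2,oy-ly/2,z],[lx/2,oy+ly/2,z],[-lx/2,oy+ly/2,z]]
  L((.4655,.2538,.2689),sq(.074,.078,.036),(0,0,255));L((.4655,.2538,.2689),sq(.05,.016,.074),(0,0,255))
  q=(.5018,.0363,-.0192)
  L(q,sq(.1,.124,.024),(0,0,255))
  for y in(-.048,-.016,.016,.048):L(q,sq(.08,.006,.052,y),(0,255,255))
  out.append(c[:, :765])
cv2.imwrite('pics/chk.png',cv2.resize(np.vstack(out),None,fx=.55,fy=.55,interpolation=cv2.INTER_AREA))
```

```text
scene [ 0.061 -0.706  0.813]
side [-0.079 -0.735  0.671]
```

View pics/chk.png

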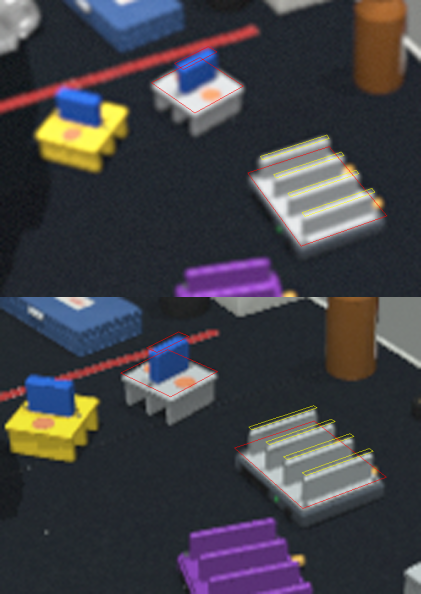

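The red outlines agree in both views to a few mm. The insert is the silver plate with blue handle at scene (260,167), with three fins visible. I'll move over it.

Request:
arm_command --plan '[{"dp":[36,33.3,0],"spin":0},{"dp":[36,33.3,0],"spin":0},{"dp":[36,33.3,0],"spin":0},{"dp":[0,0,20],"spin":-0.148},{"dp":[0,0,20],"spin":-0.148}]'

```text
clock: 2.6
position: [0.4629, 0.2576, 0.3648]
ee_rot: [0.008, 1.0, 0.001, 0.0]
ft_force: [0.4, -0.9, -0.6]
grip_width: 1.0
grasp_force: 0.0
```

Request:
arm_command --plan '[{"dp":[0,0,20],"spin":-0.149},{"dp":[0,0,20],"spin":-0.149},{"dp":[0,0,0],"spin":0},{"dp":[0,0,0],"spin":0}]'

```text
clock: 3.0
position: [0.4643, 0.2554, 0.3252]
ee_rot: [-0.134, 0.991, 0.0, -0.0]
ft_force: [-0.2, -0.1, 0.8]
grip_width: 1.002
grasp_force: 0.0
```

```bash
cat >> h.py <<'E'
def rel(o,q,z):
  R=Rot.from_quat(o['ee_rot']).as_matrix(); d=R.T@(np.array([q[0],q[1],z])-o['position'])
  a=np.arctan2(R[1,0],R[0,0]); s=-((q[2]-a+np.pi/2)%np.pi-np.pi/2)
  return (d*1000).round(1),round(s,4),'tilt',R[:2,2].round(4)
def whitemask(im):
  hsv=cv2.cvtColor(im,cv2.COLOR_BGR2HSV); return cv2.morphologyEx(((hsv[...,1]<60)&(hsv[...,2]>110)).astype(np.uint8),cv2.MORPH_OPEN,np.ones((2,2)))
E
python3 - <<'E'
from h import *
o,im,*C=shot('pics/w3.png'); print(o['position'],o['joint_pos'].round(2) if hasattr(o['joint_pos'],'round') else o['joint_pos'])
uv=proj([[.4655,.2538,.036]],*C)[0]; m=comp(whitemask(im),uv); q,f=fit(m,INS,(.4655,.2538),C); print(uv,q.round(4),f,(m>0).sum())
print(rel(o,q,.215), rel(o,(.4655,.2538,.2689),.215))
cv2.drawContours(im,cv2.findContours(hullmask(INS,q,C,m.shape),0,1)[0],-1,(0,0,255),1); cv2.imwrite('pics/w3o.png',im)
E
```

```text
[0.46433028 0.25537026 0.32524915] [-0.76  0.18  0.19  1.82 -0.04  1.14  1.28]
[276.37330268 204.56651866] [0.4645 0.2535 0.2745] 10.051657054978854 7205
(array([  0.3,  -1.9, 110.2]), np.float64(-0.0065), 'tilt', array([-0.0001,  0.0002])) (array([ -0.7,  -1.9, 110.2]), np.float64(-0.0009), 'tilt', array([-0.0001,  0.0002]))
```

View pics/w3o.png

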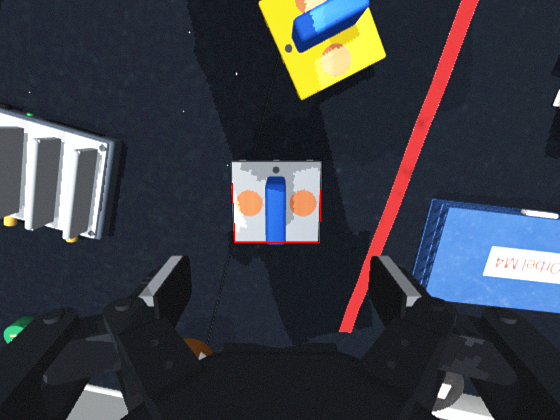

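The insert is at (276,203), aligned between the fingers. The overlay fits, so I'll descend and grip.

Request:
arm_command --plan '[{"dp":[0,-2,40],"spin":-0.005},{"dp":[0,0,40],"spin":0},{"dp":[0,0,25],"spin":0},{"dp":[0,0,4],"spin":0},{"dp":[0,0,0],"spin":0}]'

```text
clock: 3.55
position: [0.4656, 0.2531, 0.2166]
ee_rot: [-0.137, 0.991, 0.0, 0.0]
ft_force: [-0.7, -0.8, 0.2]
grip_width: 1.003
grasp_force: 0.0
```

Request:
arm_command --plan '[{"dp":[0,0,0],"spin":0},{"dp":[0,0,0],"spin":0},{"dp":[0,0,0],"spin":0},{"dp":[0,0,0],"spin":0},{"dp":[0,0,0],"spin":0}]' --grip 1 --newtons 60

```text
clock: 4.05
position: [0.4654, 0.2528, 0.2161]
ee_rot: [-0.138, 0.99, 0.0, 0.0]
ft_force: [-0.7, -0.2, 2.9]
grip_width: 0.182
grasp_force: 58.3
```

Request:
arm_command --plan '[{"dp":[0,0,0],"spin":0},{"dp":[0,0,0],"spin":0},{"dp":[0,0,0],"spin":0}]'

```text
clock: 4.35
position: [0.4655, 0.2528, 0.2161]
ee_rot: [-0.138, 0.99, 0.0, 0.0]
ft_force: [-0.7, -0.3, 5.2]
grip_width: 0.176
grasp_force: 58.5
```

Request:
arm_command --plan '[{"dp":[0,0,-30],"spin":0},{"dp":[0,0,-50],"spin":0},{"dp":[0,0,-30],"spin":0},{"dp":[0,0,0],"spin":0.148},{"dp":[0,0,0],"spin":0.148}]'

```text
clock: 4.85
position: [0.4654, 0.2527, 0.3265]
ee_rot: [0.013, 1.0, 0.001, 0.001]
ft_force: [-0.8, -0.1, -3.1]
grip_width: 0.181
grasp_force: 59.0
```

Run:
```python
from h import *
o=manip.get_obs();print(o['position'],o['ee_rot'],o['grip_width'],o['ft_force'])
p=viewer.camera_params('scene')
W=np.eye(4);W[:3,:3]=p['R'].T;W[:3,3]=-p['R'].T@p['t'];C=(W,210/np.tan(np.radians(p['vertical_fov']/2)),p['cx'],p['cy'])
b=ray([333,163],0,*C)[0];print('bottle',b)
for h in(.08,.1,.12,.15):print(h,proj(b+[0,0,h],*C))
print(rel(o,(.585,.036,-.019),.326))
```

```text
[0.46536923 0.25267108 0.32649881] [1.28239771e-02 9.99917484e-01 5.30147045e-04 5.38597576e-04] 0.18050563371458098 [-0.75359378 -0.09827417 -3.09497913]
bottle [0.68266284 0.19698591 0.        ]
0.08 [[334.83365266 140.73618827]]
0.1 [[335.31628273 134.87619906]]
0.12 [[335.80922018 128.89105976]]
0.15 [[336.56868678 119.66978152]]
(array([-125.1, -213.5,    0.4]), np.float64(-0.0066), 'tilt', array([0.0011, 0.001 ]))
```

Request:
arm_command --plan '[{"dp":[0,-45,0],"spin":0},{"dp":[0,-45,0],"spin":0},{"dp":[0,-45,0],"spin":0},{"dp":[-20,-40,0],"spin":0},{"dp":[-35,-38,0],"spin":0}]'

```text
clock: 5.35
position: [0.5142, 0.038, 0.3257]
ee_rot: [0.01, 1.0, 0.001, -0.0]
ft_force: [1.2, 1.9, -0.9]
grip_width: 0.179
grasp_force: 59.1
```

Request:
arm_command --plan '[{"dp":[-40,0,0],"spin":0},{"dp":[-30,0,0],"spin":0},{"dp":[0,0,0],"spin":0},{"dp":[0,0,0],"spin":0}]'

```text
clock: 5.75
position: [0.5849, 0.0384, 0.3247]
ee_rot: [0.01, 1.0, -0.0, -0.001]
ft_force: [0.2, 0.1, -1.5]
grip_width: 0.176
grasp_force: 59.3
```

Run:
```python
from h import *
o,im,*C=shot('pics/w4.png'); print(o['clock'],o['position'],o['ee_rot'],o['grip_width'])
q=(.5018,.0363,-.0192)
def L(q,P,col): cv2.polylines(im,[np.round(proj(world(q,np.array(P)),*C)*16).astype(np.int32)],True,col,1,shift=4)
sq=lambda lx,ly,z,oy=0:[[-lx/2,oy-ly/2,z],[lx/2,oy-ly/2,z],[lx/2,oy+ly/2,z],[-lx/2,oy+ly/2,z]]
L(q,sq(.1,.124,.024),(0,0,255))
for y in(-.048,-.016,.016,.048):L(q,sq(.08,.006,.052,y),(255,0,255))
cv2.imwrite('pics/w4o.png',cv2.resize(im,None,fx=1.4,fy=1.4,interpolation=cv2.INTER_CUBIC))
```

```text
5.75 [0.58485004 0.03841544 0.32468579] [ 1.00699523e-02  9.99948757e-01 -4.35212108e-04 -9.43378033e-04] 0.176237715136019
```

View pics/w4o.png

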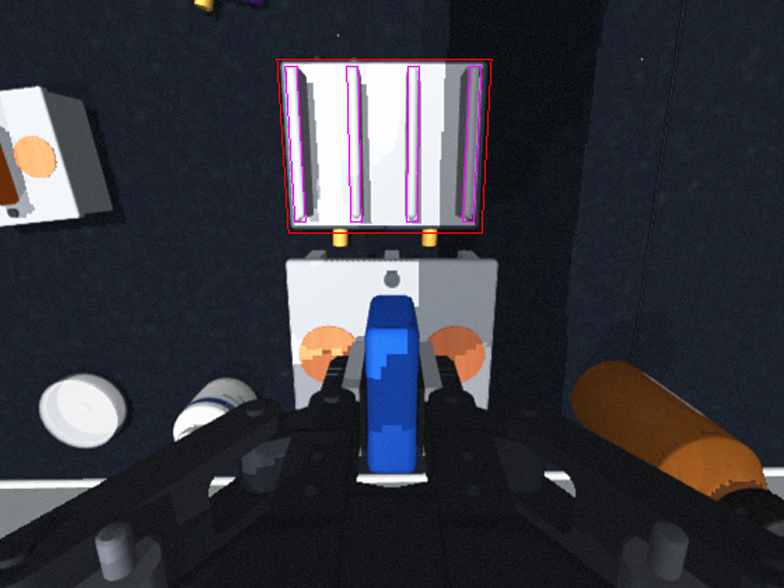

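The overlay of the fitted cooler falls on its real fins and plate, at 284–488 × 60–230. The insert is held squarely, with its plate centred at column 392. I'll move over the base.

Request:
arm_command --plan '[{"dp":[30,-1.8,0],"spin":0},{"dp":[30,-1,0],"spin":0},{"dp":[22,-1,0],"spin":0},{"dp":[0,0,20],"spin":0},{"dp":[0,0,0],"spin":0}]'

```text
clock: 6.3
position: [0.5009, 0.0365, 0.3043]
ee_rot: [0.009, 1.0, 0.0, -0.001]
ft_force: [-0.1, 0.6, -2.0]
grip_width: 0.176
grasp_force: 59.2
```

Run:
```python
from h import *
o=manip.get_obs();print(o['clock'],o['position'],o['ft_force'],rel(o,(.5026,.0363,-.0192),.2401))
a=viewer.camera('side');cv2.imwrite('pics/s5.png',cv2.resize(a[130:260,200:370],None,fx=4,fy=4,interpolation=cv2.INTER_CUBIC))
```

```text
6.3 [0.50091146 0.03650543 0.30430974] [-0.13424528  0.63538618 -2.02915726] (array([-1.9, -0.2, 64.2]), np.float64(0.0003), 'tilt', array([-0.0028,  0.0005]))
```

View pics/s5.png

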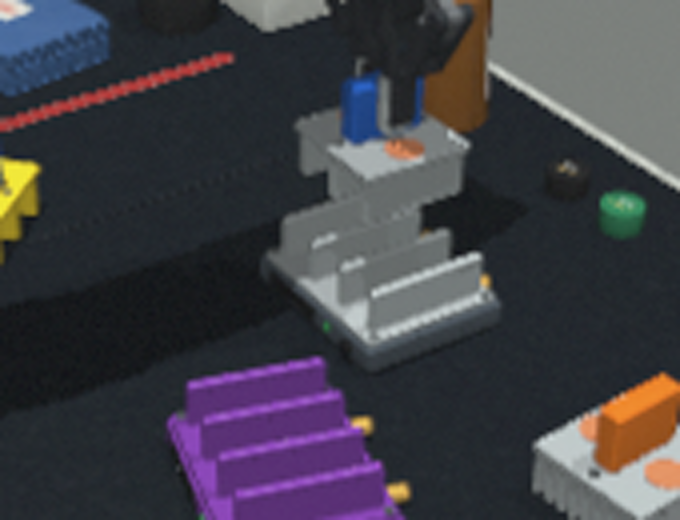

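The insert is held level above the cooler at (380,160), with fins parallel to the base's. I'll lower it.

Request:
arm_command --plan '[{"dp":[-1.9,-0.2,10],"spin":0},{"dp":[0,0,15],"spin":0},{"dp":[0,0,15],"spin":0},{"dp":[0,0,12],"spin":0},{"dp":[0,0,6],"spin":0}]'

```text
clock: 6.85
position: [0.5047, 0.0361, 0.2466]
ee_rot: [0.01, 1.0, -0.0, -0.001]
ft_force: [0.6, 0.3, -2.2]
grip_width: 0.178
grasp_force: 59.2
```

Request:
arm_command --plan '[{"dp":[0,0,3],"spin":0},{"dp":[0,0,2],"spin":0},{"dp":[0,0,0],"spin":0}]'

```text
clock: 7.15
position: [0.505, 0.0361, 0.2429]
ee_rot: [0.01, 1.0, 0.0, 0.0]
ft_force: [1.2, -0.3, -1.4]
grip_width: 0.179
grasp_force: 59.2
```

Run:
```python
from h import *
o=manip.get_obs();print(o['clock'],o['position'],o['ft_force'],rel(o,(.5026,.0363,-.0192),.2401))
```

```text
7.15 [0.50495496 0.03610159 0.2428856 ] [ 1.20512629 -0.31014868 -1.41163745] (array([2.4, 0.2, 2.8]), np.float64(-0.0006), 'tilt', array([0.0004, 0.0002]))
```

Request:
arm_command --plan '[{"dp":[2.4,0.2,0],"spin":0},{"dp":[0,0,1.5],"spin":0},{"dp":[0,0,1],"spin":0},{"dp":[0,0,0],"spin":0},{"dp":[0,0,0],"spin":0}]'

```text
clock: 7.65
position: [0.5024, 0.0364, 0.2402]
ee_rot: [0.01, 1.0, 0.0, 0.0]
ft_force: [0.4, -0.6, -1.5]
grip_width: 0.173
grasp_force: 59.3
```

Run:
```python
from h import *
o=manip.get_obs();print(o['clock'],o['position'],o['ft_force'],rel(o,(.5026,.0363,-.0192),.2401))
```

```text
7.65 [0.50242848 0.03635902 0.2402353 ] [ 0.39141969 -0.61632699 -1.48036152] (array([-0.2, -0.1,  0.1]), np.float64(-0.0006), 'tilt', array([0.0001, 0.0001]))
```

Request:
arm_command --plan '[{"dp":[0,0,0.7],"spin":0},{"dp":[0,0,0.5],"spin":0},{"dp":[0,0,0],"spin":0},{"dp":[0,0,0],"spin":0}]'

```text
clock: 8.05
position: [0.5026, 0.0362, 0.2401]
ee_rot: [0.01, 1.0, 0.0, 0.0]
ft_force: [-6.2, -0.5, 14.0]
grip_width: 0.178
grasp_force: 61.6
```

It has touched down at the home height, so I'll release and retreat.

Request:
arm_command --plan '[{"dp":[0,0,-0.7],"spin":0},{"dp":[0,0,0],"spin":0},{"dp":[0,0,0],"spin":0},{"dp":[0,0,0],"spin":0},{"dp":[0,0,0],"spin":0}]' --grip -1

```text
clock: 8.55
position: [0.5024, 0.0364, 0.2396]
ee_rot: [0.01, 1.0, -0.0, -0.0]
ft_force: [0.4, 0.3, -0.2]
grip_width: 0.991
grasp_force: 0.0
```

Request:
arm_command --plan '[{"dp":[0,0,0],"spin":0},{"dp":[0,0,-10],"spin":0},{"dp":[0,0,-30],"spin":0},{"dp":[0,0,-40],"spin":0},{"dp":[0,0,-40],"spin":0}]'

```text
clock: 9.05
position: [0.5021, 0.0361, 0.3617]
ee_rot: [0.01, 1.0, -0.0, -0.0]
ft_force: [1.1, -0.1, 0.1]
grip_width: 1.001
grasp_force: 0.0
```

Request:
arm_command --plan '[{"dp":[-25,0,-30],"spin":0},{"dp":[0,0,0],"spin":0},{"dp":[0,0,0],"spin":0}]'

```text
clock: 9.35
position: [0.5275, 0.0358, 0.3903]
ee_rot: [0.01, 1.0, 0.0, 0.001]
ft_force: [0.0, -0.3, -0.3]
grip_width: 0.996
grasp_force: 0.0
```

Run:
```python
from h import *
o,im,*C=shot('pics/w6.png'); print(o['clock'],o['position'],o['grip_width'],o['ft_force'])
def L(q,P,col): cv2.polylines(im,[np.round(proj(world(q,np.array(P)),*C)*16).astype(np.int32)],True,col,1,shift=4)
sq=lambda lx,ly,z,oy=0:[[-lx/2,oy-ly/2,z],[lx/2,oy-ly/2,z],[lx/2,oy+ly/2,z],[-lx/2,oy+ly/2,z]]
q=(.5018,.0363,-.0192)
L(q,sq(.1,.124,.024),(0,0,255));L(q,sq(.074,.078,.06),(0,0,255));L(q,sq(.05,.016,.098),(0,255,255))
s=viewer.camera('side')[130:270,200:380]
a=cv2.resize(im[60:300,120:440],None,fx=1.7,fy=1.7); b=cv2.resize(s,(a.shape[1],180*a.shape[1]//180*140//180))[:190+100]
b=cv2.resize(s,(240,187)); c=np.zeros((a.shape[0],a.shape[1]+240,3),np.uint8); c[:,:a.shape[1]]=a; c[:187,a.shape[1]:]=b
cv2.imwrite('pics/w6o.png',c)
```

```text
9.35 [0.52749024 0.03576248 0.39031247] 0.9960545085564688 [ 0.04931008 -0.34086011 -0.25378944]
```

View pics/w6o.png

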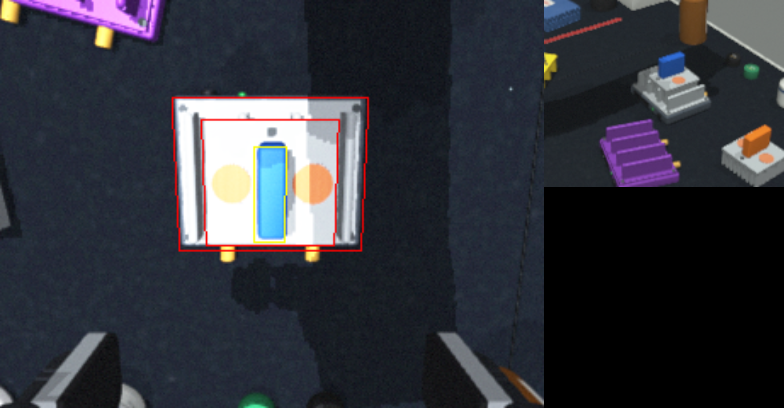

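The insert is seated between the fins. I've used all ten pictures, so I'll check centring numerically by fitting the handle, with the pre-grasp picture as the reference.

Run:
```python
from h import *
p=viewer.camera_params('wrist')
def cam(pos,quat):
  T=np.eye(4);T[:3,:3]=Rot.from_quat(quat).as_matrix();T[:3,3]=pos
  return (T@p['T_tool_cam'],210/np.tan(np.radians(p['vertical_fov']/2)),p['cx'],p['cy'])
o=manip.get_obs()
for fn,pos,qt,z,q0 in(('w3',[.46433,.25537,.32525],[-.134,.991,0,0],.0,(.4645,.2535,.27)),('w2',[.53587,.12462,.40462],[.16193,.9868,0,0],0,(.4645,.2535,.27)),('w6',o['position'],o['ee_rot'],.024,(.5018,.0363,-.019))):
  im=cv2.imread(f'pics/{fn}.png');C=cam(pos,np.array(qt)); h=cv2.cvtColor(im,cv2.COLOR_BGR2HSV)
  uv=proj([[q0[0],q0[1],z+.06]],*C)[0]
  m=comp((abs(h[...,0].astype(int)-108)<20)&(h[...,1]>90),uv)
  q,f=fit(m,box(0,0,z+.036,z+.074,.05,.016),q0,C); print(fn,q.round(4),f.round(1),(m>0).sum(),q0)
im=cv2.imread('pics/w6.png')
# cooler refit from this view
q,f=fit(comp(whitemask(im),proj([[.5018,.0363,.024]],*C)[0]),box(0,0,.022,.024,.096,.12),(.5018,.0363),C);print('cooler',q.round(4),f)
im4=cv2.imread('pics/w4.png');C=cam([.58485,.038415,.324686],[.01007,.99995,-.000435,-.000943])
m=comp(whitemask(im4),proj([[.5018,.0363,.024]],*C)[0]);q,f=fit(m,box(0,0,.022,.024,.096,.12),(.5018,.0363),C);print('cooler w4',q.round(4),f,cv2.boundingRect(m))
```

```text
w3 [0.4656 0.2521 0.2504] 235.8 1952 (0.4645, 0.2535, 0.27)
w2 [0.4645 0.2525 0.2833] 56.3 1471 (0.4645, 0.2535, 0.27)
w6 [ 0.4991  0.0373 -0.0283] 25.5 1019 (0.5018, 0.0363, -0.019)
cooler [ 0.499   0.0364 -0.0171] 72.38511341791619
cooler w4 [ 0.5015  0.0361 -0.0197] 200.56478277585543 (202, 45, 144, 119)
```

In the same view, the handle is at (0.4991, 0.0373) and the base at (0.4990, 0.0364). That is centred to about 1 mm and parallel to about 0.01 rad, so I'll hand in.

```bash
python3 -c "
from workcell import manip
print(manip.hand_in())"
```

```text
the job is handed in; nothing more can be done
None
```

The blue-handled insert is home on the grey cooling base, centred to about 1 mm with fins parallel to about 0.01 rad. I held it until touchdown before releasing, left the orange and yellow inserts alone, and handed in with the robot clock at about 9.5 s.

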